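# Core ring from behind the rail carriage

### The arm

A 6-joint arm with a two-finger parallel gripper is mounted at the origin on the work surface. World frame = base frame: x ahead of the robot, y to its left, z up, the work surface at z = 0. Lengths are in mm, angles in rad, forces in N, time in s.
With the tool pointing down it reaches from about 350 to 875 mm from the base axis. Payload 4.2 kg.
Tool frame: the origin (TCP) lies at the very end of the fingers, on their centre line; the grasp point (between the pads) lies arm.hold_point_z behind it (arm.hold_point_z is the distance from the TCP to the grasp point, in mm); z points along the fingers, y is the direction in which the jaws open and shut (so a half turn about z gives the same grasp; the last joint's range is limited). The gripper opens to 85 mm and grips with 20 to 120 N. Pads are 22 mm wide; open, the fingers measure 114 mm over their backs; the gripper's body (76 mm by 85 mm) begins 54 mm behind the grasp point. The pads swing forward as they close: fully open they stand 13 mm farther back than shut.
Start: joints at [1.521, 0.385, 0.008, 0, -1.194, -0.259], TCP at [189.915, 595.426, 231.312] pointing down, gripper open.
Joint ranges: [-3.14, 3.14], [-1.21, 2.06], [-1.07, 1.41], [-3.16, 2.05], [-2.99, -0.16], [-3.1, 3.1]. Speed limits (rad/s): [2.79, 2.79, 3.14, 3.14, 3.14, 3.14].

### API

Orientations are given as a unit quaternion [x, y, z, w].
In Python, from bench import arm gives the robot as it stands.
- The arm moves only by the tool step_arm, never from a script. Its argument "series" is a list of rows, each a list of 6 numbers: the shift along the world's x, y, z scaled (see below), then the turn, a rotation vector about the world's x, y, z scaled (see below). A call has 1 to 12 rows; each row is the pose to reach, as a shift and turn from the pose commanded when the call began; what a row does not reach only later rows make up. The controller multiplies each number of a shift by 400 mm and each number of a turn by pi/2 rad. A row lasts 1/12 s, in which the tool goes at most 41.7 mm and 7.16 degrees, less where a joint would pass 70% of its speed; a pose out of reach is approached as far as the arm can. A call with a number of a shift or a turn outside -1 to 1 is refused whole. A call with a gripper value outside its range is refused whole. "jaw" is the opening, from -1 (shut) to 1 (fully open), set as the call begins (left out, the last holds). The fingers move at their own pace and stop on an object; the grip force is fixed at half the most. Time passes only in rows, so rows that repeat a pose let the fingers close. It gives the time, the measured TCP pose, the force and the opening at its end, in the units of the state.
- arm.read_state(): the state, without advancing time (a new reading comes with each control period).
- arm.get_image(name): name is "side" or "top" or "wrist"; returns a dict with "image" (384x512x3 uint8, red, green, blue), "camera_matrix" (3x3 intrinsics, pixels), "world_from_camera" (4x4, takes a point from camera to world coordinates). Camera axes: x right, y up, looking along -z (the intrinsics and any distortion apply to the point x, -y, -z); pixel columns grow to the right and rows downward; lengths in mm; the calibration is good to about 2 mm. A picture is of the moment at which its call begins. There is no depth.
- arm.job_done(): hands the job in, once; it reports no verdict.
The state is a dict: "clock": time; "joints": joint angles; "joint_vel": joint speeds; "joint_efforts": joint torques, N m; "position": TCP position; "ee_rot": TCP orientation; "contact_force": force on the tool from outside, world axes, zero at the start; "wrist_torque": the same for the moment, N m; "gripper_width": finger opening in mm.
Only numpy, scipy, OpenCV 4.12 (cv2) and the standard library are available. Lean on these libraries where they do the work, as an engineer would, in place of code of your own. Each camera call takes 0.05 s, during which the arm holds its last target.

### The job

A copper core ring sits on the little seat beside the slide rail, shut in under the brass ring of the sliding carriage (an identical spare ring standing by itself on the bench is not the one meant). Slide the carriage along its rail until the seated core ring is clear, lift the ring out and gently lay it flat in the wide, shallow ceramic drying dish. Then slide the carriage back so that its brass ring is again centred over the now empty seat, and let go.

Things in the scene. Friction and masses are not known exactly. Their poses are not given: they have to be found in the camera images.
- rail: Fixed grooved steel rail, 26 mm high, 60 wide, 380 long (along its y), end blocks 32 high. Origin: underside centre; z up. Its seat for the copper ring is centred at x = +85 mm, y = 0: a plate 6 mm high and 60 square, joined to the rail by a strip 40 wide, with a spigot 34 across rising 6 mm more inside the ring's bore.
- carriage (a joint): Brass carriage's place along the rail, m: 0 = its flat ring centred over the seat, + along the rail's own +y, stops at -0.14 and +0.14. Starts within 0.01 of 0. It may go either way, slides with light friction (1.5 N) and stays where left. The copper ring is clear for a gripper from above at about 0.11 or more from 0.
- knob (a point): Point on the carriage's upright round brass knob (24 mm across, top 95 mm above the bench), on its axis, 78 mm above the bench; axes as the rail's. Carriage: 60 mm along y, 52 along x, flat top 50 mm above the bench. Its flat brass ring (84 across, hole 36, from 44 to 50 mm above the bench) is centred at x = +85 mm from the knob's axis.
- core_ring: The aged copper core ring on the seat under the carriage's brass ring: plain tube, outer diameter 50 mm, bore 43, 30 high, 0.12 kg. Origin: centre of its underside (6 mm above the bench on the seat); z is its axis, up. An identical spare ring, not on the seat, is a bystander.
- dish: Wide shallow ceramic drying dish, loose, left or right of the rail, 0.5 kg: 160 mm across the rim, 144 at the foot, rim 18 high, wall 5, inner floor 6 mm above its underside and 134 across. Origin: centre of its underside; z up. The narrower deep ceramic bowl (110 wide, 55 high) is a bystander.
Things that resemble listed ones, but are neither listed nor needed, are in the scene too. Leave any pink look-alike of the core_ring alone.

How it is judged:
By the outcome, as a careful person would: the job done as asked, in the order asked, and still so for the second after the job is handed in, with the robot touching nothing.
It also fails if it takes over 64 s, if anything falls off the work surface, if the arm or the gripper's body presses on something with over 40 N, if the wrist force passes 120 N, or if a joint passes its speed limit or range.

## Working session

There is one attempt and no reset: what is moved stays moved. The work goes in short steps, Python scripts to look and compute and a tool call to move; the robot and the scene stay as the last step left them, time stands still between calls to the robot, and variables do not carry over. Pictures are saved under pics/ and viewed, and the job is handed in when it is done.

Besides the shell and the picture viewer there is one more tool, called after "Request:" as name(argument=value, ...) on one line, values as JSON. step_arm: Moves the arm, as the interface text tells. Shifts and turns lie within -1 to 1; 1 stands for 400 mm of shift or pi/2 rad of turn. Its arguments: {"type":"object","properties":{"series":{"type":"array","items":{"type":"array","items":{"type":"number","minimum":-1,"maximum":1}}},"jaw":{"type":"number"}},"required":["series"]}

```bash
mkdir -p pics; ls
python3 - <<'E'
from bench import arm
import cv2
print(arm.read_state(), arm.hold_point_z)
for n in("top","side","wrist"):
    d=arm.get_image(n); cv2.imwrite(f"pics/{n}0.png",d["image"][:,:,::-1]); print(n,d["camera_matrix"],d["world_from_camera"],[k for k in d])
E
```

```text
pics
{'clock': 0.0, 'joints': array([ 1.52055920e+00,  3.85594993e-01,  6.56223885e-03, -4.85041307e-04,
       -1.19401573e+00, -2.58593520e-01]), 'joint_vel': array([-1.05037474e-03,  4.67411926e-04, -1.43912598e-03, -1.44341219e-04,
       -7.64647995e-04,  8.33199994e-05]), 'joint_efforts': array([-6.94384089e-04, -3.92285764e+01,  1.88399398e+01,  4.18616563e+00,
       -4.58226685e-03,  3.46586376e-06]), 'position': array([189.77604009, 594.84825942, 230.17558925]), 'ee_rot': array([ 9.88087206e-01, -1.53890725e-01, -1.07085416e-04,  1.14341278e-03]), 'contact_force': array([0.14025736, 0.48253612, 0.10348667]), 'wrist_torque': array([0.01085809, 0.02948311, 0.03073965]), 'gripper_width': 85.29512845806316} 18.700000000000003
top [[348.32113538   0.         253.90991422]
 [  0.         348.32113538 196.64468825]
 [  0.           0.           1.        ]] [[ 1.64811062e-02  9.95822817e-01 -8.98069629e-02  4.62818915e+02]
 [-9.99389500e-01  1.91740307e-02  2.92058955e-02  2.01559674e+01]
 [ 3.08058586e-02  8.92707902e-02  9.95530876e-01  9.74096968e+02]
 [ 0.00000000e+00  0.00000
[... 288 characters left out ...]

 [ 1.59033638e-02 -7.45111794e-01  6.66749951e-01  5.65442537e+02]
 [-1.04331966e-02  6.66674318e-01  7.45276125e-01  6.79592996e+02]
 [ 0.00000000e+00  0.00000000e+00  0.00000000e+00  1.00000000e+00]] ['image', 'camera_matrix', 'world_from_camera']
wrist [[313.16518051   0.         252.287674  ]
 [  0.         313.16518051 188.10028274]
 [  0.           0.           1.        ]] [[-3.03329024e-01  9.13914625e-01  2.69724974e-01  2.56831138e+02]
 [-9.52885040e-01 -2.91299354e-01 -8.45859732e-02  5.73327289e+02]
 [ 1.26635264e-03 -2.82674273e-01  9.59215123e-01  3.71765487e+02]
 [ 0.00000000e+00  0.00000000e+00  0.00000000e+00  1.00000000e+00]] ['image', 'camera_matrix', 'world_from_camera']
```

View pics/top0.png

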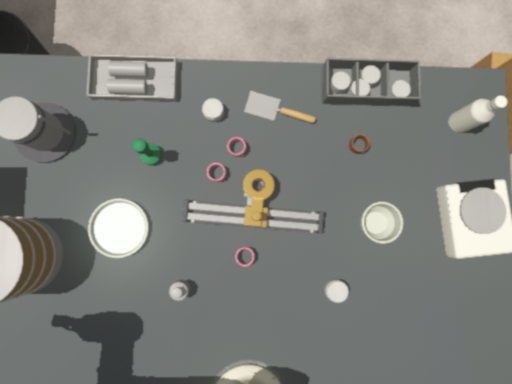

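View pics/side0.png

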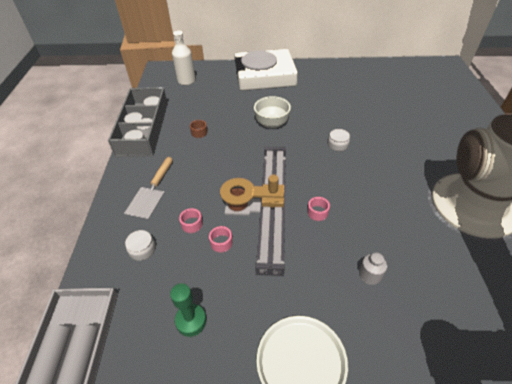

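View pics/wrist0.png

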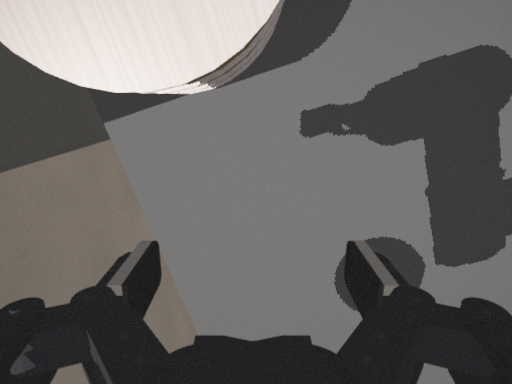

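The top view shows the brass carriage, with its ring at about (258,184) and knob at about (257,215). The rail runs from (187,212) to (322,222). The dish is at (118,228), the deep bowl at (382,222), the copper spare at (360,144), and pink rings at (236,147), (216,172) and (245,257).

```bash
cat > h.py <<'E'
import numpy as np, cv2
from bench import arm
def ray(d,u,v):
    K=d["camera_matrix"];T=d["world_from_camera"]
    c=np.array([(u-K[0,2])/K[0,0],-(v-K[1,2])/K[1,1],-1.0])
    return T[:3,3],T[:3,:3]@c
def onz(d,u,v,z):
    o,r=ray(d,u,v); return o+r*(z-o[2])/r[2]
def proj(d,p):
    K=d["camera_matrix"];T=d["world_from_camera"]
    c=T[:3,:3].T@(np.array(p,float)-T[:3,3]); return K[0,0]*c[0]/-c[2]+K[0,2], K[1,2]+K[1,1]*c[1]/c[2]
def tri(d1,p1,d2,p2):
    o1,r1=ray(d1,*p1);o2,r2=ray(d2,*p2)
    s=np.linalg.lstsq(np.c_[r1,-r2],o2-o1,rcond=None)[0]
    a=o1+s[0]*r1;b=o2+s[1]*r2; return (a+b)/2,np.linalg.norm(a-b)
E
python3 - <<'E'
from h import *
dt=arm.get_image("top");ds=arm.get_image("side")
for n,d,roi in(("top",dt,(220,155,300,245)),("side",ds,(205,165,300,220))):
    im=d["image"];hsv=cv2.cvtColor(im,cv2.COLOR_RGB2HSV)
    m=cv2.inRange(hsv,(10,130,60),(28,255,255)); x0,y0,x1,y1=roi
    mm=np.zeros_like(m);mm[y0:y1,x0:x1]=m[y0:y1,x0:x1]
    cs,hi=cv2.findContours(mm,cv2.RETR_CCOMP,cv2.CHAIN_APPROX_NONE)
    for c,h in zip(cs,hi[0]):
        a=cv2.contourArea(c)
        if a>30: print(n,a,h[3],cv2.boundingRect(c), cv2.fitEllipse(c))
    cv2.imwrite(f"pics/c_{n}.png",cv2.resize(im[y0-15:y1+20,x0-50:x1+50,::-1],None,fx=4 if n=="top" else 4,fy=4,interpolation=cv2.INTER_CUBIC)[:600,:800])
    # dish
d=dt;hsv=cv2.cvtColor(d["image"],cv2.COLOR_RGB2HSV)
m=(hsv[:,:,2]>130).astype(np.uint8)*255; m[:, :80]=0;m[:190]=0;m[265:]=0;m[:,160:]=0
c=max(cv2.findContours(m,cv2.RETR_EXTERNAL,cv2.CHAIN_APPROX_NONE)[0],key=cv2.contourArea)
e=cv2.fitEllipse(c);print("dish",e,onz(d,*e[0],18), [onz(d,e[0][0]+s*e[1][0]/2,e[0][1],18)[1] for s in(-1,1)])
E
```

```text
top 145.0 -1 (251, 199, 16, 27) ((258.4287414550781, 212.47926330566406), (13.73478889465332, 23.324174880981445), 175.07785034179688)
top 557.0 -1 (246, 170, 28, 29) ((259.9774475097656, 183.6593475341797), (24.933673858642578, 28.710508346557617), 133.61279296875)
top 168.5 10 (251, 177, 15, 16) ((258.173095703125, 184.61126708984375), (13.620054244995117, 15.904895782470703), 146.1181182861328)
side 1168.0 -1 (221, 175, 63, 35) ((252.80831909179688, 192.59999084472656), (30.27216148376465, 65.264404296875), 90.91541290283203)
side 108.0 3 (229, 184, 17, 12) ((237.20225524902344, 189.0948028564453), (9.341856002807617, 15.457571983337402), 88.45530700683594)
dish ((122.40258026123047, 227.9951171875), (73.78068542480469, 78.83574676513672), 140.3036346435547) [457.12691942 346.3754372   18.        ] [np.float64(444.6937151801717), np.float64(247.42317507478444)]
```

View pics/c_top.png

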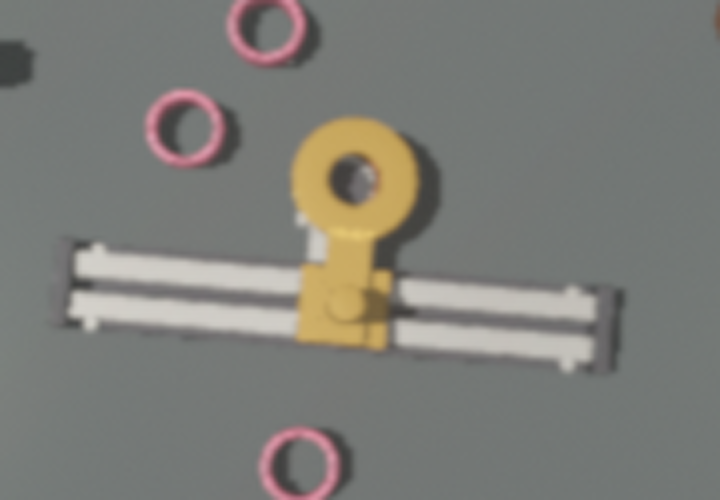

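View pics/c_side.png

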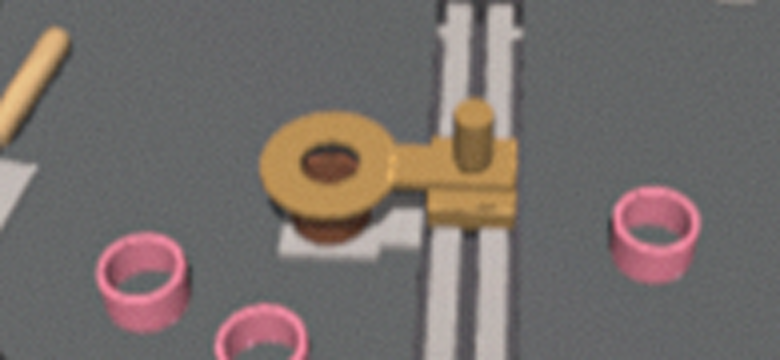

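Run:
```python
from h import *
dt=arm.get_image("top");ds=arm.get_image("side")
P=lambda x,y:(x/4+170-.4,y/4+140-.4)
L=[onz(dt,*P(*p),32) for p in((64,238),(52,326),(623,288),(612,373))]
for p in L:print("corner",p.round(1))
l=(L[0]+L[1])/2;r=(L[2]+L[3])/2;v=l-r;print("rail centre",(l+r)/2,"len",np.linalg.norm(v),"ydir deg",np.degrees(np.arctan2(v[1],v[0])), "w",np.linalg.norm(L[0]-L[1]))
print("ring hole",onz(dt,258.2,184.6,47))
print("knob top",onz(dt,*P(347,302),95), "side knob", onz(ds,473/4+155-.4,112/4+150-.4,95))
print("side hole",onz(ds,237.2,189.1,48))
for n,d in(("top",dt),("side",ds)):
    im=d["image"];lab=cv2.cvtColor(im,cv2.COLOR_RGB2GRAY)
    roi=(70,185,165,270) if n=="top" else (240,305,360,384); x0,y0,x1,y1=roi
    cr=lab[y0:y1,x0:x1];t,m=cv2.threshold(cr,0,255,cv2.THRESH_OTSU)
    for c in sorted(cv2.findContours(m,cv2.RETR_EXTERNAL,cv2.CHAIN_APPROX_NONE)[0],key=cv2.contourArea)[-2:]:
        if len(c)<8: continue
        e=cv2.fitEllipse(c);u=(e[0][0]+x0,e[0][1]+y0);print(n,t,cv2.contourArea(c),u,e[1],onz(d,*u,18).round(1),onz(d,*u,14).round(1))
    cv2.imwrite(f"pics/dish_{n}.png",cv2.resize(im[y0:y1,x0:x1,::-1],None,fx=5,fy=5,interpolation=cv2.INTER_CUBIC))
```

```text
corner [537.6 176.8  32. ]
corner [478.3 182.8  32. ]
corner [ 510.7 -202.8   32. ]
corner [ 453.  -195.2   32. ]
rail centre [494.87018579  -9.58739866  32.        ] len 379.693993086221 ydir deg 86.05580863531635 w 59.650579100979876
ring hole [579.11414119 -18.02057913  47.        ]
knob top [495.48480212 -12.56501599  95.        ] side knob [493.97600717  -9.77823738  95.        ]
side hole [578.05437882 -19.77245003  48.        ]
top 181.0 2709.5 (117.58609390258789, 227.7637939453125) (57.87487030029297, 59.63765335083008) [457.5 359.3  18. ] [457.5 360.7  14. ]
side 166.0 4918.5 (300.9993324279785, 353.8966941833496) (72.63079833984375, 93.1849365234375) [457.1 351.5  18. ] [456.7 350.3  14. ]
```

View pics/dish_top.png

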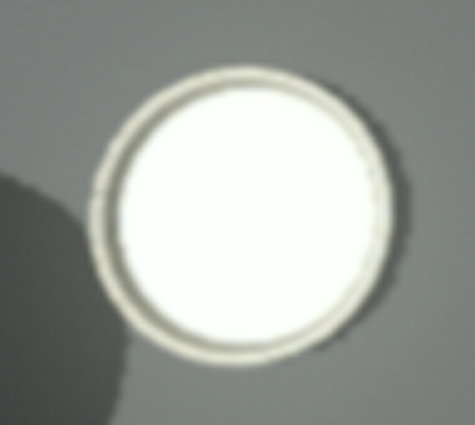

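Request:
step_arm(series=[[0,-0.06,0,0,0,0.01],[0,-0.15,0,0,0,0.02],[0,-0.25,0,0,0,0.03],[0,-0.35,0,0,0,0.05],[0.06,-0.43,0,0,0,0.065],[0.12,-0.51,0,0,0,0.08],[0.18,-0.59,0,0,0,0.095],[0.25,-0.67,0,0,0,0.11],[0.32,-0.75,0,0,0,0.125],[0.39,-0.82,0,0,0,0.14],[0.46,-0.89,0,0,0,0.15],[0.5,-0.95,0,0,0,0.153]], jaw=1)

```text
clock: 1.35
position: [391.8, 213.6, 231.7]
ee_rot: [0.999, -0.035, 0.001, -0.0]
contact_force: [0.9, 0.6, 1.2]
gripper_width: 85.6
```

Request:
step_arm(series=[[0.03,-0.07,0,0,0,0],[0.07,-0.16,0,0,0,0],[0.11,-0.25,0,0,0,0],[0.15,-0.34,0,0,0,0],[0.19,-0.43,0,0,0,0],[0.23,-0.5,-0.02,0,0,0],[0.25,-0.55,-0.05,0,0,0],[0.263,-0.566,-0.08,0,0,0],[0.263,-0.566,-0.1,0,0,0],[0.263,-0.566,-0.1,0,0,0]])

```text
clock: 2.18
position: [493.8, -11.5, 189.4]
ee_rot: [0.999, -0.035, -0.002, 0.0]
contact_force: [-0.6, 1.0, -0.2]
gripper_width: 85.3
```

Run:
```python
from h import *
s=arm.read_state();print(s["position"],s["ee_rot"])
for n in("top","side","wrist"):
    d=arm.get_image(n); cv2.imwrite(f"pics/{n}1.png",d["image"][:,:,::-1])
    print(n,proj(d,(494.8,-11,95)),proj(d,(579.7,-15.4,12)),proj(d,(579.1,-19,50)))
```

```text
[493.8463728  -11.46933746 189.39994771] [ 9.99384070e-01 -3.50289583e-02 -2.08011631e-03  3.54211843e-04]
top (np.float64(255.72599993515203), np.float64(215.36060737297825)) (np.float64(256.7208134111195), np.float64(185.9277146415928)) (np.float64(258.6140932311595), np.float64(184.47388629024022))
side (np.float64(272.4672787873068), np.float64(177.22392533167127)) (np.float64(237.34371082571946), np.float64(200.37604944390117)) (np.float64(236.702875356861), np.float64(188.7765140204939))
wrist (np.float64(252.87673138543883), np.float64(188.57120330695437)) (np.float64(251.47270697230917), np.float64(80.20538721730117)) (np.float64(255.6066148590832), np.float64(78.52643949905031))
```

View pics/wrist1.png

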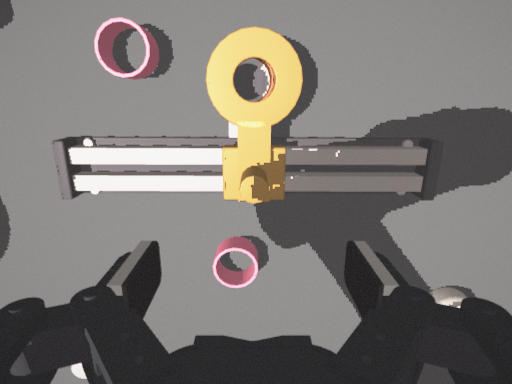

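View pics/side1.png

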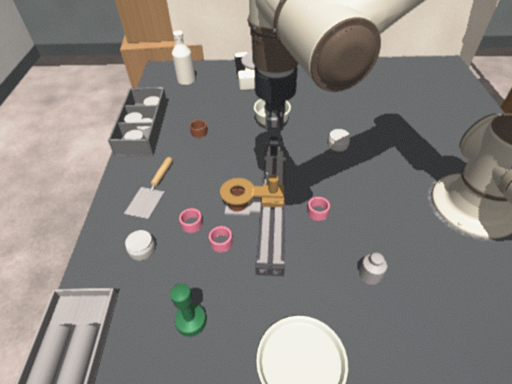

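The wrist view shows the carriage well: hole near (254,80), knob near (254,185), rail end blocks at columns 57 and 440. I'll refine the measurements from this picture.

Run:
```python
from h import *
d=arm.get_image("wrist");im=d["image"]
hsv=cv2.cvtColor(im,cv2.COLOR_RGB2HSV)
m=cv2.inRange(hsv,(10,130,90),(32,255,255));m[230:]=0
cs,hi=cv2.findContours(m,cv2.RETR_CCOMP,cv2.CHAIN_APPROX_NONE)
for c,h in zip(cs,hi[0]):
    if cv2.contourArea(c)>60:
        e=cv2.fitEllipse(c);print(cv2.contourArea(c),h[3],cv2.boundingRect(c),e,onz(d,*e[0],50))
c=max(cs,key=cv2.contourArea)[:,0].astype(np.float32); o=c[c[:,1]<112]; e=cv2.fitEllipse(o);print("outer",e,onz(d,*e[0],50),onz(d,*e[0],47))
cv2.imwrite("pics/w1a.png",cv2.resize(im[125:210,190:320,::-1],None,fx=6,fy=6,interpolation=cv2.INTER_CUBIC))
cv2.imwrite("pics/w1b.png",cv2.resize(np.hstack([im[125:210,45:110,::-1],im[125:210,390:455,::-1]]),None,fx=6,fy=6,interpolation=cv2.INTER_CUBIC))
```

```text
247.0 -1 (251, 173, 33, 31) ((269.01849365234375, 189.83360290527344), (21.239315032958984, 32.13988494873047), 63.2330436706543) [479.56345222 -25.00860765  50.        ]
63.5 -1 (265, 146, 21, 25) ((275.9201965332031, 157.07948303222656), (13.504240989685059, 24.213167190551758), 27.84389305114746) [510.45241272 -32.9255135   50.        ]Traceback (most recent call last):
  File "<stdin>", line 9, in <module>
cv2.error: OpenCV(4.12.0) /io/opencv/modules/imgproc/src/shapedescr.cpp:361: error: (-201:Incorrect size of input array) There should be at least 5 points to fit the ellipse in function 'fitEllipseNoDirect'
```

Run:
```python
from h import *
d=arm.get_image("wrist");im=d["image"]
hsv=cv2.cvtColor(im,cv2.COLOR_RGB2HSV)
print(im[75,222],hsv[75,222],hsv[140,250],hsv[185,235])
m=((im[:,:,0].astype(int)-im[:,:,2])>70).astype(np.uint8)*255
m[hsv[:,:,0]<9]=0;m[230:]=0
cs,hi=cv2.findContours(m,cv2.RETR_CCOMP,cv2.CHAIN_APPROX_NONE)
for c,h in zip(cs,hi[0]):
    if cv2.contourArea(c)>60:
        e=cv2.fitEllipse(c);print(cv2.contourArea(c),h[3],cv2.boundingRect(c),e,onz(d,*e[0],50))
c=max(cs,key=cv2.contourArea)[:,0].astype(np.float32); o=c[c[:,1]<112]; e=cv2.fitEllipse(o);print("outer",e,onz(d,*e[0],50),onz(d,*e[0],47))
cv2.imwrite("pics/w1a.png",cv2.resize(im[125:210,190:320,::-1],None,fx=6,fy=6,interpolation=cv2.INTER_CUBIC))
cv2.imwrite("pics/w1b.png",cv2.resize(np.hstack([im[125:210,45:110,::-1],im[125:210,390:455,::-1]]),None,fx=6,fy=6,interpolation=cv2.INTER_CUBIC))
```

```text
[246 229 152] [ 25  97 246] [ 23 110 245] [ 23 114 245]
103.0 -1 (273, 148, 13, 14) ((277.9301452636719, 153.24073791503906), (11.00462818145752, 15.420459747314453), 45.347991943359375) [514.05314632 -34.7692494   50.        ]
9990.0 -1 (207, 28, 96, 176) ((252.23696899414062, 101.4560546875), (88.66629028320312, 176.51527404785156), 5.8583984375) [561.14175926 -14.34134343  50.        ]
69.5 31 (238, 122, 18, 7) ((247.32847595214844, 124.52490234375), (5.686901092529297, 17.89906120300293), 96.70464324951172) [541.65622205  -8.66806805  50.        ]
1322.5 31 (233, 58, 39, 46) ((252.25491333007812, 80.0329360961914), (37.747894287109375, 44.78799819946289), 1.2643533945083618) [578.80994671 -15.52567826  50.        ]
outer ((254.6092987060547, 78.3726577758789), (95.39974212646484, 100.92532348632812), 1.3542017936706543) [580.01939815 -17.6261875   50.        ] [580.17431101 -17.65489647  47.        ]
```

View pics/w1a.png

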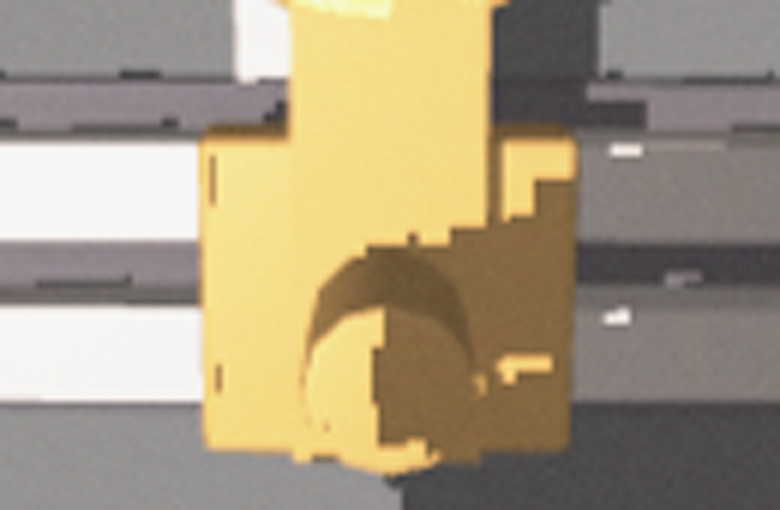

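View pics/w1b.png

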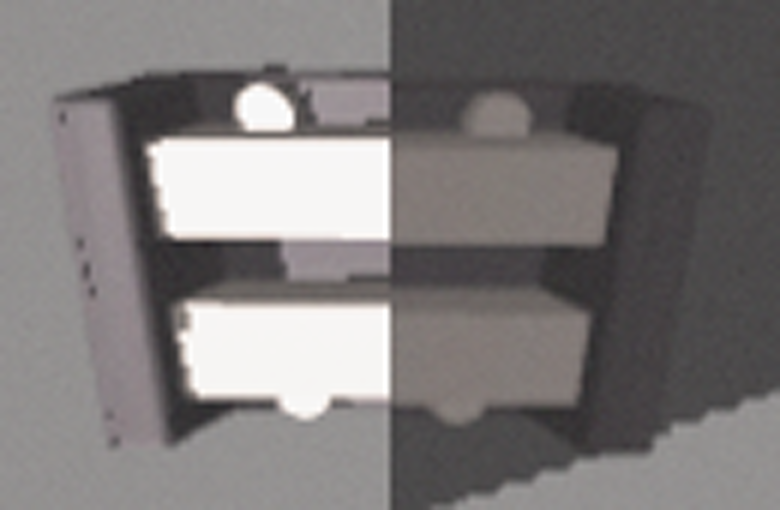

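Run:
```python
from h import *
d=arm.get_image("wrist")
k=onz(d,254.3,189.4,95);print("knob",k)
L=[onz(d,u,v,32) for u,v in((53.3,141.3),(62.9,198.4),(442.9,142.1),(433.8,199.6))]
for p in L:print(p.round(1))
l=(L[0]+L[1])/2;r=(L[2]+L[3])/2;v=l-r;c=(l+r)/2;a=np.arctan2(v[1],v[0]);print("c",c,np.linalg.norm(v),np.degrees(a),np.linalg.norm(L[0]-L[1]))
y=np.array([np.cos(a),np.sin(a)]);x=np.array([y[1],-y[0]])
print("seat",c[:2]+85*x,"knob in rail",(k[:2]-c[:2])@x,(k[:2]-c[:2])@y, "ring in rail",(np.array([580.1,-17.6])-c[:2])@x,(np.array([580.1,-17.6])-c[:2])@y)
```

```text
knob [494.44679362 -11.58533224  95.        ]
[536.7 179.3  32. ]
[479.  183.7  32. ]
[ 511.2 -194.9   32. ]
[ 453.  -191.7   32. ]
c [494.96701123  -5.90020636  32.        ] 375.6720211384753 86.07482770758564 57.8424694211185
seat [579.76762679 -11.71876288] knob in rail -0.12982997206835156 -5.7074010557326735 ring in rail 85.73418544863567 -5.844689366358261
```

Request:
step_arm(series=[[0,0,-0.06,0,0,0],[0,0,-0.14,0,0,0],[0,0,-0.22,0,0,0],[0,0,-0.28,0,0,0],[0,0,-0.31,0,0,0],[0,0,-0.32,0,0,0],[0,0,-0.32,0,0,0]])

```text
clock: 3.07
position: [494.9, -10.7, 62.9]
ee_rot: [0.999, -0.034, -0.001, 0.0]
contact_force: [-0.1, 0.9, 0.3]
gripper_width: 85.1
```

Request:
step_arm(series=[[0,0,0,0,0,0],[0,0,0,0,0,0],[0,0,0,0,0,0],[0,0,0,0,0,0],[0,0,0,0,0,0],[0,0,0,0,0,0],[0,0,0,0,0,0],[0,0,0,0,0,0]], jaw=-1)

```text
clock: 3.73
position: [495.5, -11.0, 64.2]
ee_rot: [0.999, -0.034, 0.001, -0.0]
contact_force: [-1.3, -0.5, 5.5]
gripper_width: 22.6
```

Run:
```python
from h import *
s=arm.read_state();print(s)
for n in("side","wrist"):
    d=arm.get_image(n); cv2.imwrite(f"pics/{n}2.png",d["image"][:,:,::-1])
```

```text
{'clock': 3.7333, 'joints': array([ 3.06338171e-01,  3.64891075e-01, -5.20045207e-01,  5.11458522e-04,
       -6.84894878e-01,  1.19590553e+00]), 'joint_vel': array([ 0.00037158, -0.00055318,  0.00060731, -0.00044892, -0.0006109 ,
       -0.00042705]), 'joint_efforts': array([-6.15919987e-02, -2.95055544e+01,  1.21925139e+01,  2.55655870e+00,
        4.41163452e-01,  6.27773770e-03]), 'position': array([495.45771741, -10.99325199,  64.24007033]), 'ee_rot': array([ 9.99419260e-01, -3.40717329e-02,  5.08933067e-04, -8.64640411e-06]), 'contact_force': array([-1.30718745, -0.49753231,  5.4641298 ]), 'wrist_torque': array([ 0.04081   ,  0.40462005, -0.02068401]), 'gripper_width': 22.591314160337745}
```

View pics/wrist2.png

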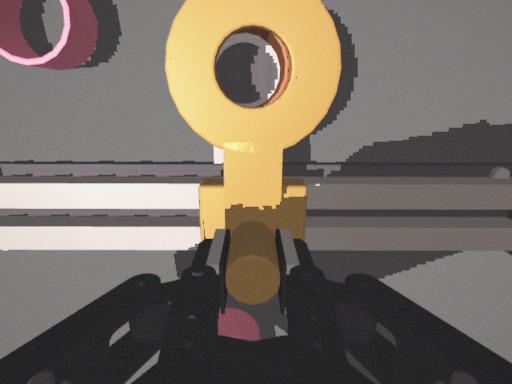

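Request:
step_arm(series=[[-0.001,-0.01,0,0,0,0],[-0.002,-0.03,0,0,0,0],[-0.004,-0.06,0,0,0,0],[-0.006,-0.09,0,0,0,0],[-0.008,-0.12,0,0,0,0],[-0.011,-0.16,0,0,0,0],[-0.014,-0.2,0,0,0,0],[-0.017,-0.24,0,0,0,0],[-0.019,-0.27,0,0,0,0],[-0.02,-0.29,0,0,0,0],[-0.021,-0.304,0,0,0,0],[-0.021,-0.304,0,0,0,0]])

```text
clock: 4.83
position: [486.7, -133.7, 64.2]
ee_rot: [0.999, -0.035, 0.0, 0.0]
contact_force: [-0.9, -1.1, 4.9]
gripper_width: 22.3
```

Request:
step_arm(series=[[0,0,0,0,0,0],[0,0,0,0,0,0],[0,0,0,0,0,0]], jaw=1)

```text
clock: 5.08
position: [486.7, -132.5, 63.2]
ee_rot: [0.999, -0.034, -0.0, -0.0]
contact_force: [1.0, -0.0, -0.6]
gripper_width: 57.5
```

Run:
```python
from h import *
s=arm.read_state();print(s["position"],s["contact_force"],s["gripper_width"])
for n in("top","side","wrist"):
    d=arm.get_image(n); cv2.imwrite(f"pics/{n}3.png",d["image"][:,:,::-1])
```

```text
[ 486.69282917 -132.45766854   63.1573453 ] [ 1.03125002 -0.01863051 -0.60218892] 57.53057231867854
```

View pics/wrist3.png

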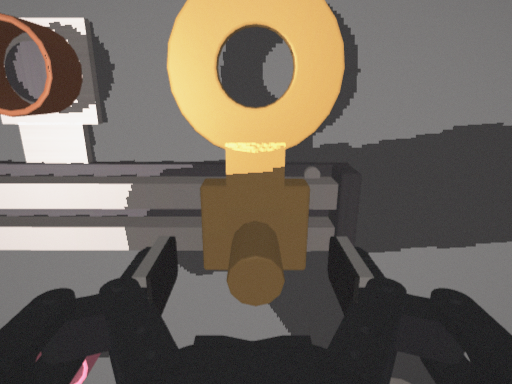

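View pics/side3.png

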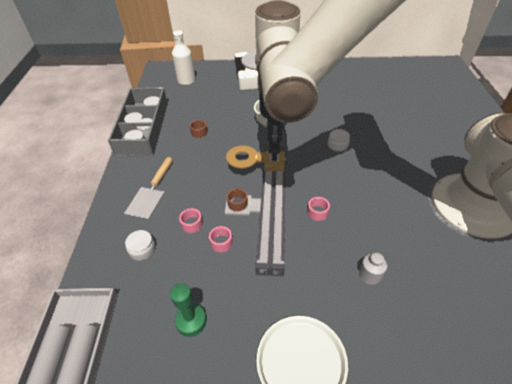

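Request:
step_arm(series=[[0,0,0.05,0,0,0],[0,0,0.13,0,0,0],[0,0,0.21,0,0,0],[0.005,0.04,0.27,0,0,0],[0.015,0.11,0.293,0,0,0],[0.03,0.19,0.293,0,0,0],[0.04,0.26,0.293,0,0,0],[0.046,0.29,0.293,0,0,0],[0.046,0.3,0.293,0,0,0],[0.046,0.3,0.293,0,0,0],[0.046,0.3,0.293,0,0,0]], jaw=1)

```text
clock: 6.15
position: [504.7, -13.1, 180.2]
ee_rot: [0.999, -0.034, -0.001, 0.0]
contact_force: [-0.1, -0.2, 1.0]
gripper_width: 85.5
```

Run:
```python
from h import *
s=arm.read_state();print(s["position"],s["contact_force"],s["gripper_width"])
for n in("top","side","wrist"):
    d=arm.get_image(n); cv2.imwrite(f"pics/{n}4.png",d["image"][:,:,::-1])
im=d["image"]
cv2.imwrite("pics/w4a.png",cv2.resize(im[20:150,180:330,::-1],None,fx=4,fy=4,interpolation=cv2.INTER_CUBIC))
for p in((579.7,-13,36),(579.7,-13,6)):print(proj(d,p))
```

```text
[504.70743979 -13.08547067 180.15362434] [-0.13501239 -0.21231546  0.98003073] 85.50628749928072
(np.float64(245.65405393453182), np.float64(90.52860739011294))
(np.float64(246.29146465187657), np.float64(91.0090233790784))
```

View pics/wrist4.png

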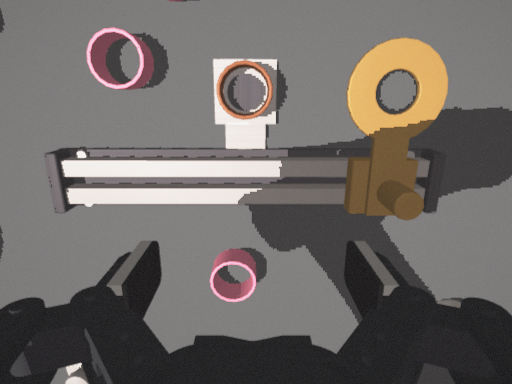

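View pics/w4a.png

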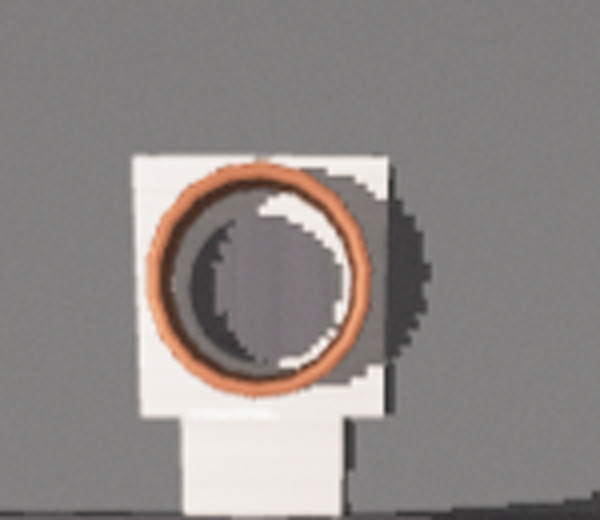

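Run:
```python
from h import *
d=arm.get_image("wrist")
Q=lambda x,y:(x/4+180-.375,y/4+20-.375)
print("ring",onz(d,*Q(259.5,280),36), "diam",np.linalg.norm(onz(d,*Q(147,280),36)-onz(d,*Q(372,280),36)))
C=[onz(d,*Q(*p),6) for p in((133,155),(388,155),(140,415),(385,415))]
for c in C:print(c.round(1))
print("seat",np.mean(C,0)); 
im=d["image"];cv2.imwrite("pics/w4b.png",cv2.resize(np.hstack([im[140:225,40:105,::-1],im[140:225,390:455,::-1]]),None,fx=6,fy=6,interpolation=cv2.INTER_CUBIC))
# copper hole contour fit
hsv=cv2.cvtColor(im,cv2.COLOR_RGB2HSV);print(hsv[62,244],hsv[90,219])
```

```text
ring [580.60866827 -12.09474593  36.        ] diam 48.96093311703635
[611.1  16.    6. ]
[606.9 -43.6   6. ]
[551.4  20.5   6. ]
[547.2 -40.    6. ]
seat [579.16694629 -11.75008659   6.        ]
[ 10 135 215] [ 10 144 183]
```

View pics/w4b.png

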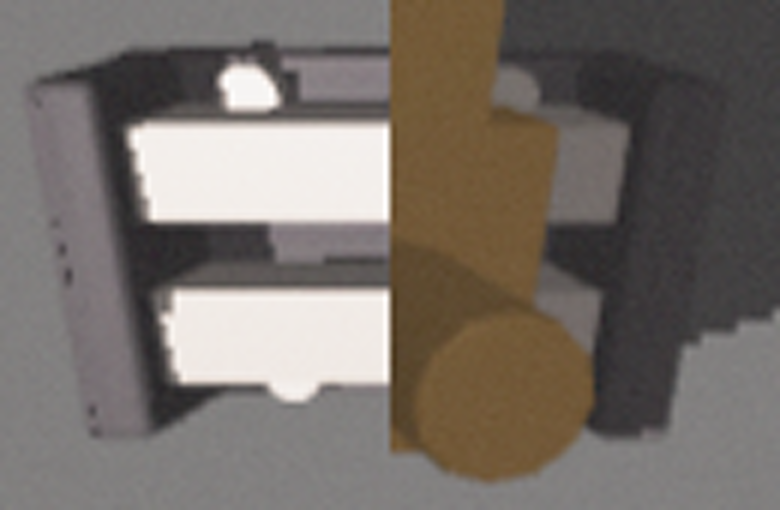

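Request:
step_arm(series=[[0.05,0,0,0,0,0],[0.12,0.001,0,0,0,0],[0.18,0.001,-0.04,0,0,0],[0.189,0.001,-0.11,0,0,0],[0.189,0.001,-0.19,0,0,0],[0.189,0.001,-0.26,0,0,0],[0.189,0.001,-0.31,0,0,0],[0.189,0.001,-0.35,0,0,0],[0.189,0.001,-0.38,0,0,0],[0.189,0.001,-0.405,0,0,0],[0.189,0.001,-0.42,0,0,0],[0.189,0.001,-0.425,0,0,0]])

```text
clock: 7.35
position: [580.3, -12.7, 9.6]
ee_rot: [0.999, -0.035, -0.001, 0.0]
contact_force: [0.2, -0.8, 0.2]
gripper_width: 85.6
```

Run:
```python
from h import *
s=arm.read_state();print(s["position"],s["contact_force"],s["gripper_width"])
d=arm.get_image("wrist"); cv2.imwrite(f"pics/wrist5.png",d["image"][:,:,::-1])
```

```text
[580.28716578 -12.69133209   9.58473054] [ 0.20921246 -0.77253173  0.19312866] 85.57030167430183
```

View pics/wrist5.png

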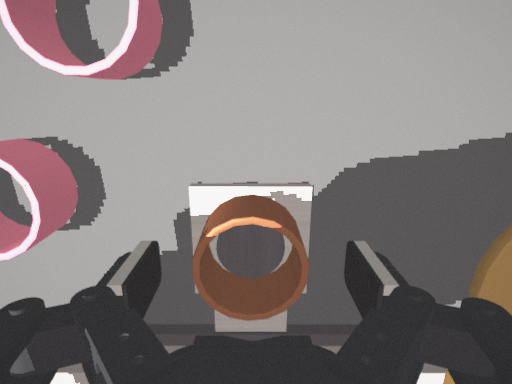

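The ring is centred between the pads and the pink rings are clear, so I'm closing and lifting.

Request:
step_arm(series=[[0,0,0,0,0,0],[0,0,0,0,0,0],[0,0,0,0,0,0],[0,0,0,0,0,0],[0,0,0,0,0,0],[0,0,0,0,0,0]], jaw=-1)

```text
clock: 7.9
position: [581.5, -12.0, 12.0]
ee_rot: [0.999, -0.034, 0.001, -0.0]
contact_force: [-1.7, -0.2, 4.6]
gripper_width: 48.5
```

Request:
step_arm(series=[[0,0,0.01,0,0,0],[0,0,0.03,0,0,0],[0,0,0.06,0,0,0],[0,0,0.1,0,0,0],[0,0,0.15,0,0,0],[0,0,0.2,0,0,0],[0,0,0.23,0,0,0],[0,0,0.25,0,0,0],[0,0,0.25,0,0,0]])

```text
clock: 8.65
position: [581.7, -12.0, 112.6]
ee_rot: [0.999, -0.034, 0.002, -0.0]
contact_force: [0.3, 1.1, -2.0]
gripper_width: 49.1
```

Run:
```python
from h import *
s=arm.read_state();print(s["position"],s["contact_force"],s["gripper_width"])
for n in("top","side","wrist"):
    d=arm.get_image(n); cv2.imwrite(f"pics/{n}6.png",d["image"][:,:,::-1])
```

```text
[581.66815948 -11.98282354 112.64293693] [ 0.2750582   1.11332008 -1.97762924] 49.051685348241996
```

View pics/wrist6.png

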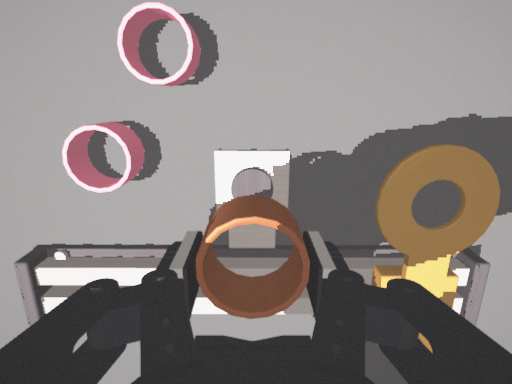

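View pics/top6.png

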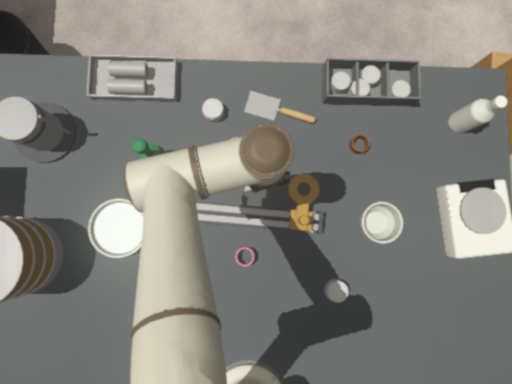

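View pics/side6.png

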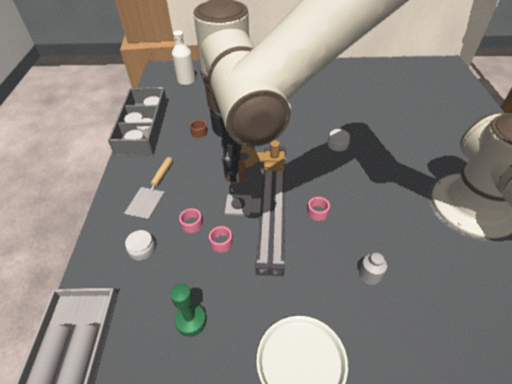

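The ring is in the jaws, 49 mm apart, and the wrist view shows the bare spigot at (252,186). Before swinging left, I'm checking link heights against the tall striped drum.

Run:
```python
from h import *
dt=arm.get_image("top");ds=arm.get_image("side")
print("wrist cap",tri(dt,(266,152),ds,(222,12)))
print("link end cap: ray top at z", [onz(dt,150,190,z).round() for z in(250,350,450)])
print("side cap (257,118)", [onz(ds,257,118,z).round() for z in(250,350,450)])
print("drum edge at z0/195",onz(dt,62,258,0).round(),onz(dt,45,258,195).round(),onz(dt,8,258,195).round())
print(arm.read_state()["joints"])
```

```text
wrist cap (array([577.45285399, -12.23815359, 455.72794725]), np.float64(0.6448275072772534))
link end cap: ray top at z [array([538., 215., 250.]), array([527., 188., 350.]), array([517., 161., 450.])]
side cap (257,118) [array([527., -23., 250.]), array([527., 114., 350.]), array([526., 251., 450.])]
drum edge at z0/195 [373. 511.   0.] [391. 449. 195.] [389. 528. 195.]
[ 2.57739276e-01  4.24995313e-01 -2.64328988e-01 -3.41038782e-04
 -8.84100348e-01  1.24455700e+00]
```

Run:
```python
import cv2
a=cv2.imread("pics/top0.png")[200:320,0:110];cv2.imwrite("pics/drt.png",cv2.resize(a,None,fx=5,fy=5,interpolation=cv2.INTER_CUBIC))
a=cv2.imread("pics/wrist0.png")[0:130,0:360];cv2.imwrite("pics/drw.png",cv2.resize(a,None,fx=2.2,fy=2.2))
```

```text
(no output)
```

View pics/drt.png

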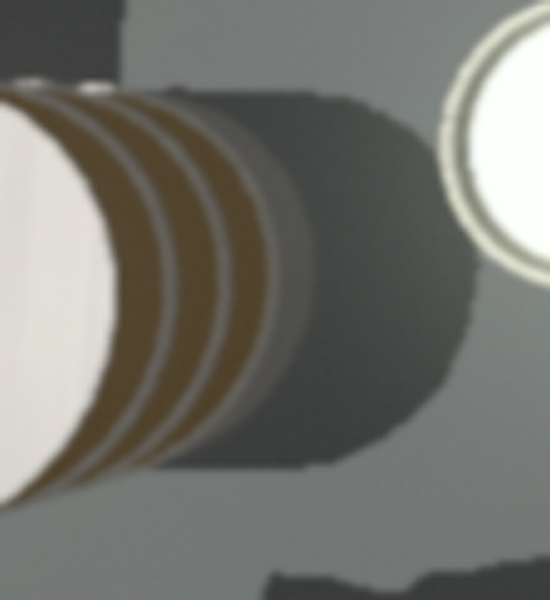

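View pics/drw.png

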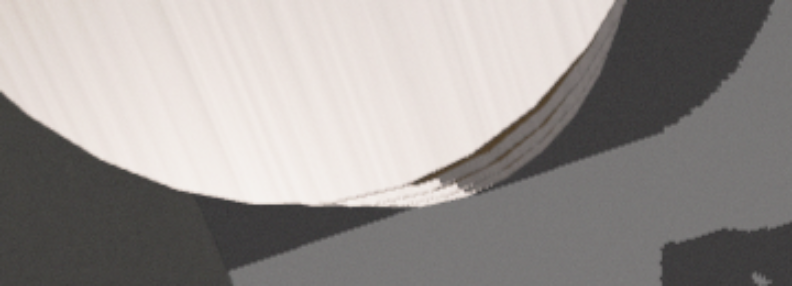

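Request:
step_arm(series=[[-0.01,0.02,0.01,0,0,-0.04],[-0.03,0.07,0.025,0,0,-0.11],[-0.06,0.15,0.025,0,0,-0.18],[-0.09,0.24,0.025,0,0,-0.25],[-0.12,0.33,0.025,0,0,-0.32],[-0.16,0.43,0.025,0,0,-0.39],[-0.2,0.53,0.025,0,0,-0.46],[-0.23,0.63,0.025,0,0,-0.53],[-0.26,0.72,0.025,0,0,-0.6],[-0.29,0.79,0.025,0,0,-0.67],[-0.31,0.84,0.025,0,0,-0.74],[-0.32,0.87,0.025,0,0,-0.8]])

```text
clock: 9.9
position: [451.2, 338.2, 119.5]
ee_rot: [0.788, -0.616, -0.0, 0.001]
contact_force: [0.3, 0.1, -1.1]
gripper_width: 48.6
```

Request:
step_arm(series=[[0,0,0,0,0,-0.06],[0,0,0,0,0,-0.11],[0,0,0,0,0,-0.144],[0,0,0,0,0,-0.144],[0,0,0,0,0,-0.144]])

```text
clock: 10.32
position: [452.4, 335.5, 119.7]
ee_rot: [0.714, -0.7, 0.0, 0.001]
contact_force: [-0.4, -0.0, -0.7]
gripper_width: 48.9
```

Run:
```python
from h import *
s=arm.read_state();print(s["position"],s["ee_rot"],s["contact_force"],s["gripper_width"],s["joints"])
for n in("top","side","wrist"):
    d=arm.get_image(n); cv2.imwrite(f"pics/{n}7.png",d["image"][:,:,::-1])
dt=arm.get_image("top")
for z in(215,225,235,245,255):print(z,onz(dt,23.4,257,z).round(),onz(dt,62.5,255,0).round())
```

```text
[452.43691598 335.5476525  119.70187975] [ 7.14465422e-01 -6.99670271e-01  5.47523339e-05  8.18949510e-04] [-0.43851488 -0.02589916 -0.65944964] 48.91972472580032 [ 9.25717965e-01  3.87502879e-01 -2.95467046e-01 -1.33268246e-04
 -8.89464695e-01 -9.04710052e-01]
215 [394. 483. 215.] [381. 510.   0.]
225 [395. 477. 225.] [381. 510.   0.]
235 [396. 471. 235.] [381. 510.   0.]
245 [397. 465. 245.] [381. 510.   0.]
255 [398. 459. 255.] [381. 510.   0.]
```

View pics/wrist7.png

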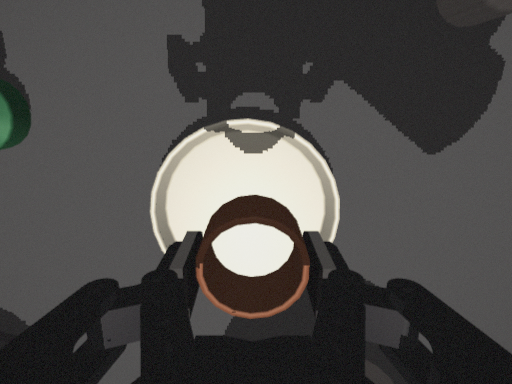

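View pics/top7.png

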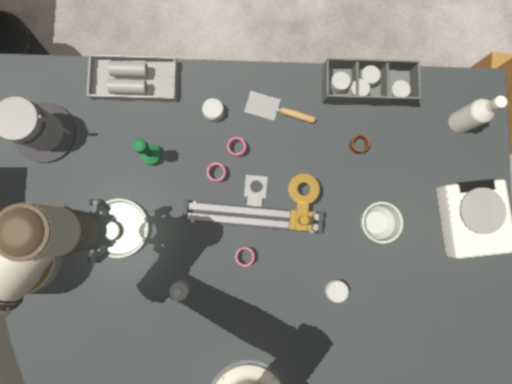

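View pics/side7.png

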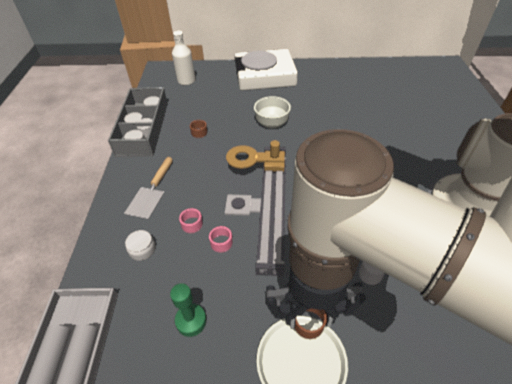

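Rechecked, the drum is only about 170 mm high, so the arm's lateral link clears it. Next I'm measuring the dish from the wrist view, where its rim spans columns 150–340 and its top edge is at row 119.

Run:
```python
from h import *
d=arm.get_image("wrist")
for p in((247,119),(150,205),(340,205)):print(onz(d,*p,18).round(1))
pts=np.array([onz(d,*p,18)[:2] for p in((247,119),(150,205),(340,205),(158,170),(333,170),(290,128),(200,130))])
A=np.c_[2*pts,np.ones(len(pts))];s=np.linalg.lstsq(A,(pts**2).sum(1),rcond=None)[0];print(s[:2],np.sqrt(s[2]+s[:2]@s[:2]))
```

```text
[456.3 280.9  18. ]
[535.2 352.   18. ]
[378.5 348.7  18. ]
[456.26850525 359.71423611] 79.2948039914775
```

Request:
step_arm(series=[[0.003,0.01,-0.03,0,0,0],[0.0075,0.02,-0.09,0,0,0],[0.0075,0.03,-0.15,0,0,0],[0.0075,0.03,-0.19,0,0,0],[0.0075,0.03,-0.22,0,0,0],[0.0075,0.03,-0.24,0,0,0],[0.0075,0.03,-0.252,0,0,0],[0.0075,0.03,-0.26,0,0,0],[0.0075,0.03,-0.265,0,0,0],[0.0075,0.03,-0.267,0,0,0],[0.0075,0.03,-0.267,0,0,0]])

```text
clock: 11.48
position: [456.0, 348.1, 14.2]
ee_rot: [0.714, -0.7, -0.0, -0.001]
contact_force: [-0.2, -0.8, -0.7]
gripper_width: 48.9
```

Request:
step_arm(series=[[0,0,-0.002,0,0,0],[0,0,-0.004,0,0,0],[0,0,-0.004,0,0,0],[0,0,-0.004,0,0,0]])

```text
clock: 11.82
position: [455.8, 347.9, 12.3]
ee_rot: [0.714, -0.7, -0.0, -0.0]
contact_force: [0.1, 0.1, -0.9]
gripper_width: 48.5
```

Run:
```python
from h import *
s=arm.read_state();print(s["position"],s["contact_force"],s["gripper_width"])
for n in("side","wrist"):
    d=arm.get_image(n); cv2.imwrite(f"pics/{n}8.png",d["image"][:,:,::-1])
```

```text
[455.76206186 347.88379189  12.31471871] [ 0.13941275  0.10718768 -0.94680266] 48.50017343109281
```

View pics/wrist8.png

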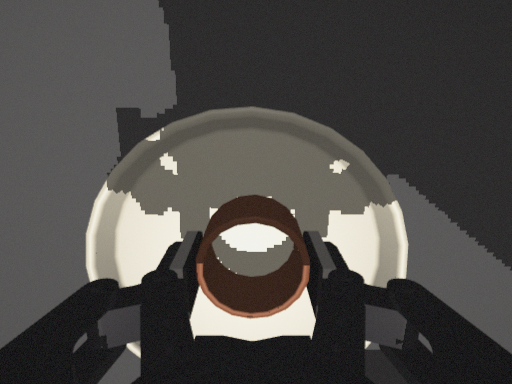

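Request:
step_arm(series=[[0,0,-0.0015,0,0,0],[0,0,-0.003,0,0,0],[0,0,-0.003,0,0,0],[0,0,-0.003,0,0,0]])

```text
clock: 12.25
position: [455.8, 348.0, 12.0]
ee_rot: [0.714, -0.7, 0.0, -0.0]
contact_force: [-2.7, -0.3, 6.0]
gripper_width: 48.7
```

Contact is 6 N, so the ring is on the floor of the dish. Releasing with a partial opening.

Request:
step_arm(series=[[0,0,0,0,0,0],[0,0,0,0,0,0],[0,0,0,0,0,0],[0,0,0,0,0,0]], jaw=0.5)

```text
clock: 12.58
position: [455.7, 347.8, 10.8]
ee_rot: [0.714, -0.7, 0.0, 0.0]
contact_force: [0.1, -0.6, -0.2]
gripper_width: 63.9
```

Request:
step_arm(series=[[0,0,0.02,0,0,0],[0,0,0.06,0,0,0],[0,0,0.12,0,0,0],[0,0,0.2,0,0,0],[0,0,0.28,0,0,0],[0,0,0.34,0,0,0],[0,0,0.37,0,0,0],[0,0,0.37,0,0,0]])

```text
clock: 13.25
position: [457.2, 349.4, 163.4]
ee_rot: [0.714, -0.7, -0.0, -0.004]
contact_force: [0.1, 0.5, 0.2]
gripper_width: 64.2
```

Run:
```python
from h import *
s=arm.read_state();print(s["position"],s["contact_force"],s["gripper_width"])
for n in("side","wrist"):
    d=arm.get_image(n); cv2.imwrite(f"pics/{n}9.png",d["image"][:,:,::-1])
```

```text
[457.20244887 349.36684681 163.38008428] [0.08074188 0.54693101 0.15695412] 64.1673335061607
```

View pics/wrist9.png

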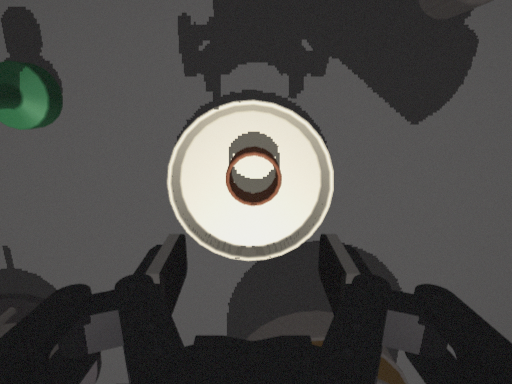

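The ring stands flat in the dish at (254,178). Returning to the knob.

Request:
step_arm(series=[[0,-0.03,0,0,0,0.04],[0,-0.09,0,0,0,0.11],[0.01,-0.16,0,0,0,0.18],[0.01,-0.24,0,0,0,0.25],[0.02,-0.33,0,0,0,0.32],[0.02,-0.42,0,0,0,0.39],[0.03,-0.51,0,0,0,0.46],[0.04,-0.6,0,0,0,0.53],[0.05,-0.69,0,0,0,0.6],[0.06,-0.77,0,0,0,0.67],[0.07,-0.84,0,0,0,0.74],[0.079,-0.9,0,0,0,0.8]], jaw=1)

```text
clock: 14.35
position: [486.1, -14.3, 157.3]
ee_rot: [0.989, -0.145, -0.002, 0.001]
contact_force: [1.0, 0.8, -0.2]
gripper_width: 85.1
```

Request:
step_arm(series=[[0,-0.06,0,0,0,0.07],[0,-0.13,0,0,0,0.144],[0,-0.2,0,0,0,0.144],[0,-0.26,0,0,0,0.144],[0,-0.29,0,0,0,0.144],[0,-0.302,0,0,0,0.144],[0,-0.302,0,0,0,0.144],[0,-0.302,0,0,0,0.144]])

```text
clock: 15.02
position: [486.8, -132.7, 158.0]
ee_rot: [0.999, -0.034, -0.001, -0.0]
contact_force: [0.1, -0.4, -0.1]
gripper_width: 85.4
```

Run:
```python
from h import *
s=arm.read_state();print(s["position"],s["ee_rot"],s["contact_force"],s["gripper_width"])
for n in("side","wrist"):
    d=arm.get_image(n); cv2.imwrite(f"pics/{n}10.png",d["image"][:,:,::-1])
print(proj(d,(486.5,-133,95)))
```

```text
[ 486.77398098 -132.72833637  158.0066982 ] [ 9.99408797e-01 -3.43674380e-02 -9.66222544e-04 -4.81774098e-05] [ 0.1329527  -0.37650162 -0.06863938] 85.4048344477643
(np.float64(253.1740093813441), np.float64(202.6036333811695))
```

View pics/wrist10.png

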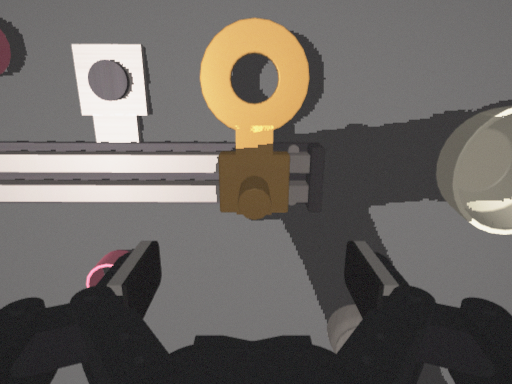

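View pics/side10.png

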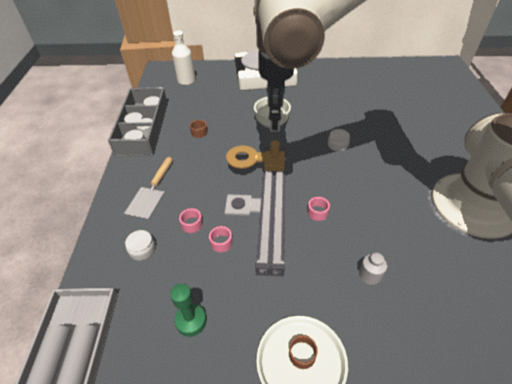

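Run:
```python
from h import *
d=arm.get_image("wrist");im=d["image"];hsv=cv2.cvtColor(im,cv2.COLOR_RGB2HSV);g=cv2.cvtColor(im,cv2.COLOR_RGB2GRAY)
y=np.array([.0685,.99765]);
# brass ring outer
m=((im[:,:,0].astype(int)-im[:,:,2])>60).astype(np.uint8)*255;m[:, :190]=0;m[:,320:]=0;m[225:]=0
cs,hi=cv2.findContours(m,cv2.RETR_CCOMP,cv2.CHAIN_APPROX_NONE)
c=max(cs,key=cv2.contourArea)[:,0].astype(np.float32);o=c[c[:,1]<115];e=cv2.fitEllipse(o);R=onz(d,*e[0],50);print("outer",e,R)
for c,h in zip(cs,hi[0]):
    if h[3]>=0 and cv2.contourArea(c)>300: e=cv2.fitEllipse(c);print("hole",e,onz(d,*e[0],50),onz(d,*e[0],47))
# seat
s=(g[30:150,60:160]>200).astype(np.uint8)*255
cs,hi=cv2.findContours(s,cv2.RETR_CCOMP,cv2.CHAIN_APPROX_NONE)
for c,h in zip(cs,hi[0]):
    if cv2.contourArea(c)>150:
        e=cv2.fitEllipse(c);p=(e[0][0]+60,e[0][1]+30);print("seat c",h[3],cv2.contourArea(c),p,e[1],onz(d,*p,12),onz(d,*p,6))
cv2.imwrite("pics/w10a.png",cv2.resize(im[30:150,60:170,::-1],None,fx=5,fy=5,interpolation=cv2.INTER_CUBIC))
```

```text
outer ((254.4333038330078, 75.77787017822266), (108.53340148925781, 114.85697174072266), 0.8105519413948059) [ 571.62729287 -139.46847551   50.        ]
hole ((254.18348693847656, 78.07122039794922), (48.38801193237305, 50.96542739868164), 178.42210388183594) [ 570.01350091 -139.1751993    50.        ] [ 570.16361157 -139.20085272   47.        ]
seat c -1 5799.5 (111.12120056152344, 87.06759643554688) (70.85648345947266, 113.19725036621094) [572.83597534 -14.07360884  12.        ] [573.15539408 -11.51071855   6.        ]
seat c 0 1528.5 (110.29379272460938, 80.15876388549805) (40.669105529785156, 47.92885208129883) [578.54539432 -14.46613492  12.        ] [578.98381138 -11.91142584   6.        ]
```

View pics/w10a.png

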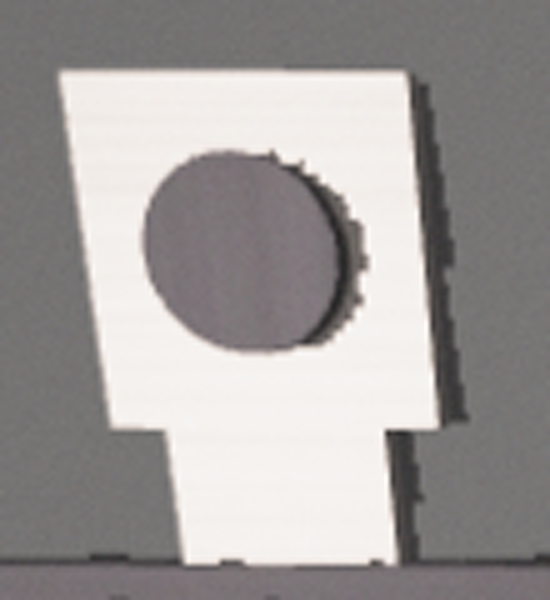

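Request:
step_arm(series=[[0,0,-0.05,0,0,0],[0,0,-0.12,0,0,0],[0,0,-0.18,0,0,0],[0,0,-0.22,0,0,0],[0,0,-0.24,0,0,0],[0,0,-0.24,0,0,0]])

```text
clock: 15.67
position: [486.2, -132.4, 61.3]
ee_rot: [0.999, -0.034, -0.002, 0.0]
contact_force: [-0.4, 0.1, 0.1]
gripper_width: 85.1
```

Request:
step_arm(series=[[0,0,0,0,0,0],[0,0,0,0,0,0],[0,0,0,0,0,0],[0,0,0,0,0,0],[0,0,0,0,0,0],[0,0,0,0,0,0],[0,0,0,0,0,0],[0,0,0,0,0,0]], jaw=-1)

```text
clock: 16.33
position: [487.7, -133.1, 63.9]
ee_rot: [0.999, -0.034, 0.001, 0.0]
contact_force: [-0.7, 0.7, 5.3]
gripper_width: 22.5
```

Request:
step_arm(series=[[0.001,0.01,0,0,0,0],[0.002,0.03,0,0,0,0],[0.004,0.06,0,0,0,0],[0.006,0.09,0,0,0,0],[0.009,0.13,0,0,0,0],[0.012,0.17,0,0,0,0],[0.014,0.21,0,0,0,0],[0.017,0.25,0,0,0,0],[0.019,0.28,0,0,0,0],[0.021,0.305,0,0,0,0],[0.022,0.318,0,0,0,0],[0.022,0.318,0,0,0,0]])

```text
clock: 17.33
position: [496.9, -4.7, 63.9]
ee_rot: [0.999, -0.033, 0.001, -0.0]
contact_force: [-1.4, 1.5, 5.9]
gripper_width: 22.3
```

Request:
step_arm(series=[[0,0,0,0,0,0],[0,0,0,0,0,0],[0,0,0,0,0,0]])

```text
clock: 17.58
position: [496.8, -5.3, 63.9]
ee_rot: [0.999, -0.034, 0.001, -0.0]
contact_force: [-1.3, 1.3, 6.6]
gripper_width: 22.4
```

Request:
step_arm(series=[[0,0,0,0,0,0],[0,0,0,0,0,0],[0,0,0,0,0,0],[0,0,0,0,0,0]], jaw=1)

```text
clock: 17.92
position: [495.9, -5.9, 62.7]
ee_rot: [0.999, -0.034, -0.0, 0.0]
contact_force: [0.9, 0.2, 0.1]
gripper_width: 69.6
```

Request:
step_arm(series=[[0,0,0.04,0,0,0],[0,0,0.11,0,0,0],[0,0,0.19,0,0,0],[0,0,0.26,0,0,0],[0,0,0.31,0,0,0],[0,0,0.32,0,0,0],[0,0,0.32,0,0,0],[0,0,0.32,0,0,0]])

```text
clock: 18.58
position: [495.4, -5.9, 190.0]
ee_rot: [0.999, -0.034, -0.001, -0.0]
contact_force: [-1.2, 0.1, -0.7]
gripper_width: 85.5
```

Run:
```python
from h import *
s=arm.read_state();print(s["position"],s["contact_force"],s["gripper_width"])
for n in("side","wrist"):
    d=arm.get_image(n); cv2.imwrite(f"pics/{n}11.png",d["image"][:,:,::-1])
im=d["image"]
m=((im[:,:,0].astype(int)-im[:,:,2])>60).astype(np.uint8)*255;m[:, :190]=0;m[:,320:]=0;m[225:]=0
cs,hi=cv2.findContours(m,cv2.RETR_CCOMP,cv2.CHAIN_APPROX_NONE)
c=max(cs,key=cv2.contourArea)[:,0].astype(np.float32);o=c[c[:,1]<110];e=cv2.fitEllipse(o);print("outer",e,onz(d,*e[0],50))
for c,h in zip(cs,hi[0]):
    if h[3]>=0 and cv2.contourArea(c)>300: e=cv2.fitEllipse(c);print("hole",e,onz(d,*e[0],50))
cv2.imwrite("pics/w11b.png",cv2.resize(np.hstack([im[125:210,40:105,::-1],im[125:210,390:455,::-1]]),None,fx=6,fy=6,interpolation=cv2.INTER_CUBIC))
cv2.imwrite("pics/w11a.png",cv2.resize(im[20:210,190:320,::-1],None,fx=3,fy=3,interpolation=cv2.INTER_CUBIC))
```

```text
[495.39072063  -5.85008102 190.04427674] [-1.17086565  0.08816664 -0.68552185] 85.50857721900188
outer ((251.32809448242188, 76.68386840820312), (96.80372619628906, 102.72624206542969), 179.47813415527344) [580.49845487 -11.04482496  50.        ]
hole ((251.2218475341797, 78.47586822509766), (42.929752349853516, 45.22865295410156), 179.8308868408203) [579.07617704 -10.85631248  50.        ]
```

View pics/w11b.png

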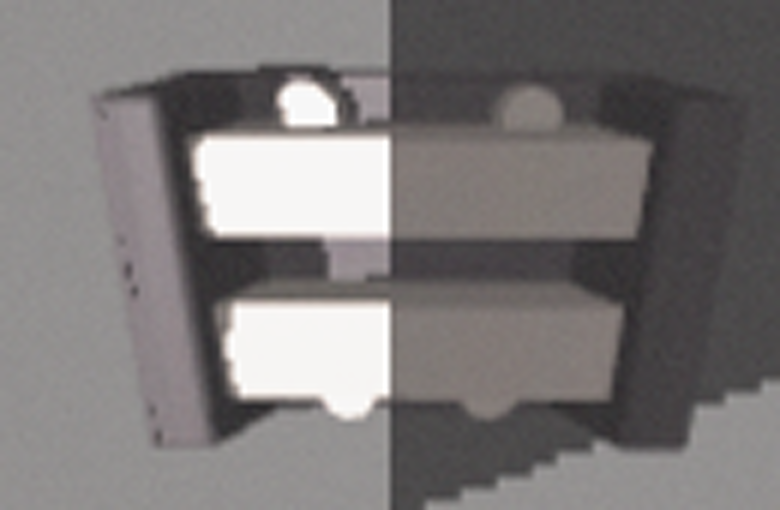

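View pics/w11a.png

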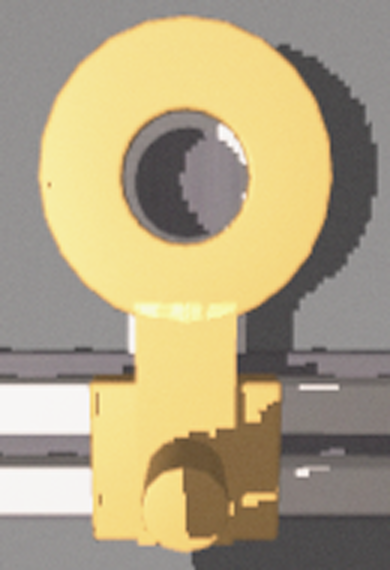

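View pics/side11.png

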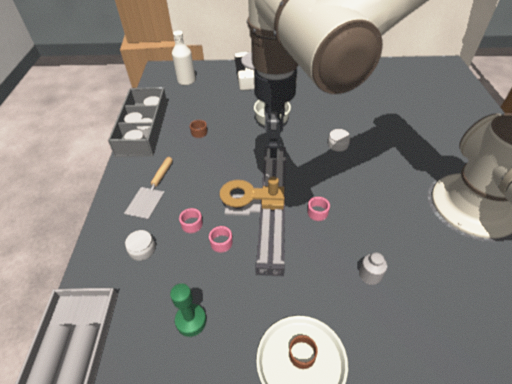

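Run:
```python
from h import *
d=arm.get_image("wrist")
f=lambda x,y:((40+x/6-.4) if x<390 else (390+(x-390)/6-.4),125+y/6-.4)
L=[onz(d,*f(*p),32) for p in((93,97),(152,443),(747,100),(688,447))]
l=(L[0]+L[1])/2;r=(L[2]+L[3])/2;v=l-r;c=(l+r)/2;a=np.arctan2(v[1],v[0]);y=np.array([np.cos(a),np.sin(a)]);x=np.array([y[1],-y[0]])
print(c,np.linalg.norm(v),np.degrees(a))
for n,p in(("outer",(580.5,-11.04)),("hole",(579.1,-10.86)),("knob",onz(d,190+185/3-.3,20+508/3-.3,95)[:2])):
    q=np.array(p)-c[:2];print(n,(q@x).round(2),(q@y).round(2))
# strip edges (crop x 130, 245 at row 330)
for u in(130,): print("strip left edge",((onz(d,190+u/3-.3,20+330/3,6)[:2]-c[:2])@y).round(2))
d=arm.get_image("top");im=d["image"];cv2.imwrite("pics/top12.png",im[:,:,::-1])
```

```text
[494.74451971  -6.01369492  32.        ] 375.5620341465676 86.00639563878902
outer 85.9 0.96
hole 84.49 1.04
knob 0.23 0.66
strip left edge 19.69
```

Run:
```python
from bench import arm
print(arm.job_done(), arm.read_state()["clock"])
```

```text
the job is handed in; nothing more can be done
the job is handed in; nothing more can be done
```

The job is done and handed in at about 19 s. I slid the carriage about 122 mm toward −y, lifted the core ring off its seat and set it down flat in the wide, shallow dish. I then slid the carriage back about 127 mm and let go.

**Last checks**
- **Ring:** it stands upright and flat in the dish. I released it at about 6 N of contact, and the seat was seen empty afterwards.
- **Carriage:** its brass ring is about 0.7 to 1 mm past the seat centre toward +y. The knob, hole and outer-edge measurements agree on this. I left it, since it is close to what the cameras can resolve.
- **Arm:** it is clear of everything at 190 mm above the bench. The largest wrist force I read was about 7 N. The pink rings, spare ring and bowl were not touched.

**Disagreements**
- **Starting position:** the first coarse top view put the carriage about 3 mm from centre. The closer wrist views said 5.4 to 5.8 mm, and I used those.
- **Rail length:** it read 376 mm in the wrist view against the 380 mm given. I took this as a symmetric effect of reading the end-block corners.

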